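Roll a pressure roller onto the gauge line and take the reading

ROBOT

A 6-joint arm with a two-finger parallel gripper is mounted at the origin on the work surface. World frame = base frame: x ahead of the robot, y to its left, z up, the work surface at z = 0. Lengths are in mm, angles in rad, forces in N, time in s.
With the tool pointing down it reaches from about 375 to 925 mm from the base axis. Payload 5.7 kg.
Tool frame: the origin (TCP) lies at the very end of the fingers, on their centre line; the grasp point (between the pads) lies 19 mm behind it; z points along the fingers, y is the line along which they close (so a half turn about z gives the same grasp; the last joint's range is limited). The gripper opens to 88 mm and grips with 3 to 60 N. Pads are 20 mm wide; open, the fingers measure 115 mm over their backs; the gripper's body (75 mm by 178 mm) begins 61 mm behind the grasp point.
Start: joints at [1.216, 0.359, 1.51, -0, 1.272, -0.115], TCP at [142.499, 582.8, 222.623] pointing down, gripper open.
Joint ranges: [-2.97, 2.97], [-1.01, 2.36], [0.21, 2.38], [-0.96, 4.11], [0.2, 2.71], [-2.98, 2.98]. Speed limits (rad/s): [2.39, 2.39, 3.14, 3.14, 3.14, 3.14].

INTERFACE

Orientations are given as a unit quaternion [x, y, z, w].
In Python, from plant import manip, status, eyes, close_job gives the robot as it stands. Calls block until the motion is done:
- manip.goto(position, orientation): joint-space move of the TCP to a pose.
- manip.movel(position, frame=None, feed=150): straight line of the TCP; frame=None keeps the orientation; feed is the mean speed in mm/s.
- manip.move_joints(angles): joint-space move.
- manip.release() and manip.close(grip_force=None): open the fingers fully, or close them until they stop; grip_force is the grip in N (None keeps the last).
- manip.sleep(seconds).
- manip.inverse_kinematics(position, orientation): joint angles nearest the present ones, or None.
- status.get_obs(): the state.
- eyes.capture(name): name is "scene" or "side" or "wrist"; returns the picture (480x640x3 uint8, red, green, blue); there is no depth.
- eyes.get_calibration(name): a dict with "fovy" (degrees; the focal length in pixels is half the picture's height over the tangent of half this angle, whatever the lens; pixels are square), "cx", "cy" (the principal point, pixels), "R" (3x3) and "t" (3): a world point X has camera coordinates R X + t; the wrist camera has in their place "tool_from_camera" (4x4, takes a point from camera to tool coordinates, whose origin is the TCP and whose axes are the flange's). Camera axes: x right, y down, z forward; pixel columns grow to the right and rows downward; lengths in mm; the calibration is good to about 2 mm. A picture is of the moment at which its call begins: read the wrist's pose just before it. get_calibration takes no time and is no camera call.
A pose or a line that the arm cannot do raises manip.MotionError and nothing moves.
- close_job(): hands the job in; it is judged then, once.
The state is a dict: "time": time; "q": joint angles; "joint_velocities": joint speeds; "joint_efforts": joint torques, N m; "eef_pos": TCP position; "ee_rot": TCP orientation; "force": force on the tool from outside, world axes, zero at the start; "ft_torque": the same for the moment, N m; "gripper_width": opening from 0.0 (shut) to 1.0 (fully open); "grasp_force": force on a finger pad.
Only numpy, scipy, OpenCV 4.12 (cv2) and the standard library are available. Lean on these libraries where they do the work, as an engineer would, in place of code of your own. Each camera call takes 0.05 s, during which the arm holds its last target. There are 200 camera calls.

TASK

Push the rubber roller sideways with your fingertips so that it rolls across the gauge plate, without gripping or lifting it, until it lies still over the black marked line, along it and about midway between the two metal laser blocks. Then press the button on the white gauge console right down to take the reading, and let go of it. Do not press the button before the roller is on the line, and leave the edging coil, the bottle and the screwdriver where they are.

Things in the scene. Friction and masses are not known exactly. Their poses are not given: they have to be found in the camera images.
- plate: Gauge plate, fixed: grey panel 340 (its x) x 400 (y) x 12 mm. Origin at the centre of its underside, z up; top face 12 mm above it. The black line, 10 mm wide, 264 mm long, runs along plate x through the centre (plate y = 0). At its ends (plate x = -150 and 150 mm) stand aluminium laser blocks 30 x 50 mm, their tops 46 mm above the origin.
- roller: Roller lying on the plate, left or right of the line, within 4 degrees of parallel: black rubber sleeve 48 mm diameter, 120 mm long, steel journals 16 mm diameter out 15 mm at each end; 0.36-0.6 kg. Origin at its very centre, 24 mm above the plate's top; x along its axis, y and z turn with it. Rolls freely, soon stops. It rolls when its upper half is pushed from behind.
- button (a joint): Spring button on the console: 0 m released, 0.006 m fully down, counts as pressed beyond 0.004 m; about 5 N at full travel, springs back.
- button_top (a point): Centre of the top face of the grey round button (36 mm in diameter), pressed straight down. It stands in a black ring on the white console box 90 x 90 x 40 mm, fixed on the table to the robot's left of the plate; the face is 58 mm above the table and 6 mm above the ring.
- coil: Loose small coil of beige edging lying flat on the plate on the other side of the line from the roller: ring 72 mm outside, 36 mm hole, 22 mm high. Origin at the centre of its underside. To be left alone.
- cleaner: Loose pale bottle standing on the table to the right of the plate, 60 mm in diameter, 150 mm high. Origin at the centre of its underside. To be left alone.
- screwdriver: Loose screwdriver lying on the table, about crosswise to the robot, beyond the console, 180 mm long; origin at about its middle. To be left alone.

How it is judged (in metres and radians):
On the way, in this order (a step that is already met when the one before it is completed fails the run):
1. the roller has rolled a quarter turn on the plate (angle between roller's own z axis and vertical above 1.4 rad and z of roller in the frame of plate below 0.044 m), for 0.02 s.
2. the roller lies still on the line (y of roller in the frame of plate between -0.008 and 0.008 m and x of roller in the frame of plate between -0.035 and 0.035 m and z of roller in the frame of plate between 0.032 and 0.04 m and angle between the x axis of roller and the x axis of plate, either way round below 0.12 rad and linear speed of roller below 0.01 m/s and angular speed of roller below 0.4 rad/s), for 0.2 s.
3. the button is pressed (value of joint button above 0.004 m), for 0.05 s.
At the end, for the whole second after the job is handed in: The roller lies on the plate at rest (under 10 mm/s and 0.4 rad/s) with its centre within 8 mm of the line's middle sideways and within 35 mm of the line's middle lengthways, its axis within 0.12 rad of the line; the button, pressed beyond 4 mm after that, is released (all of step 2 and value of joint button below 0.002 m); the robot touches nothing.
It fails at once if the roller is lifted more than 10 mm or tipped (z of roller in the frame of plate above 0.046 m or angle between roller's own x axis and vertical below 1.3 rad or angle between roller's own x axis and vertical above 1.84 rad).
It fails at once if the button is pressed while the roller is off the line (value of joint button above 0.003 m and (y of roller in the frame of plate above 0.01 m or y of roller in the frame of plate below -0.01 m)).
It fails at once if the coil, the bottle or the screwdriver is moved by more than 20 mm (distance of any of coil, cleaner, screwdriver from where it was at the start of the episode above 0.02 m).
It also fails if it takes over 53 s, if anything falls off the work surface, if the arm or the gripper's body presses on something with over 40 N, if the wrist force passes 120 N, or if a joint passes its speed limit or range.

## Working session

There is one attempt and no reset: what is moved stays moved. The work goes in short steps, each a Python script; the robot and the scene stay as the last script left them, time stands still between calls to the robot, and variables do not carry over. Pictures are saved under pics/ and viewed, at most 10 in all, crops included, and the job is handed in when it is done.

```bash
mkdir -p pics; ls
python3 - <<'E'
from plant import manip,status,eyes
import cv2,numpy as np
a=eyes.capture("scene");b=eyes.capture("side")
cv2.imwrite("pics/a.png",a[:,:,::-1]);cv2.imwrite("pics/b.png",b[:,:,::-1])
for n in("scene","side","wrist"):print(n,eyes.get_calibration(n))
o=status.get_obs();print(o)
E
```

```text
pics
scene {'fovy': 46.930241112358665, 'cx': 319.1824879973818, 'cy': 239.86570324517683, 'R': array([[-0.84009111,  0.54236823, -0.00914462],
       [ 0.37034751,  0.56116216, -0.74022953],
       [-0.39634536, -0.62524694, -0.67229207]]), 't': array([ 467.87975023, -137.12698237, 1599.70556531])}
side {'fovy': 52.207438356961376, 'cx': 319.73968947697205, 'cy': 237.78956639721594, 'R': array([[ 0.7425546 , -0.66972908, -0.008697  ],
       [-0.48803313, -0.53211682, -0.69186368],
       [ 0.4587334 ,  0.51799098, -0.72197577]]), 't': array([-431.82654645,  297.81991935,  951.3935378 ])}
wrist {'fovy': 66.81027756251106, 'cx': 317.9121743266865, 'cy': 238.02332912843977, 'tool_from_camera': array([[ 3.62326173e-04, -9.59287771e-01, -2.82430243e-01,
         7.86321333e+01],
       [ 9.99999847e-01,  4.65599395e-04, -2.98543410e-04,
        -5.89582708e-01],
       [ 4.17888392e-04, -2.82430091e-01,  9.59287793e-01,
        -1.60974880e+02],
       [ 0.00000000e+00,  0.00000000e+00,  0.00000000e+00,
         1.00000000e+00]])}
{'time': 0.1, 'q': array([ 1.21586596e+00,  3.59424571e-01,  1.51134485e+00,  1.66552611e-06,
        1.27249486e+00, -1.15032427e-01]), 'joint_velocities': array([-0.00042347, -0.00159193, -0.0024605 ,  0.00122194, -0.00275075,
        0.00035262]), 'joint_efforts': array([ 4.12478721e-04, -5.16363072e+01, -2.71405542e+01,  6.78581558e-02,
        2.75925861e-02,  2.26480194e-05]), 'eef_pos': array([142.3072371 , 582.22541963, 221.89079841]), 'ee_rot': array([ 1.19661746e-01,  9.92814367e-01, -8.12660536e-04, -1.95372480e-04]), 'force': array([-0.2294592 ,  0.21428874,  0.02514164]), 'ft_torque': array([-0.02024044,  0.00139136,  0.04644261]), 'grasp_force': 0.0, 'gripper_width': 0.9983648832701962}
```

View pics/a.png

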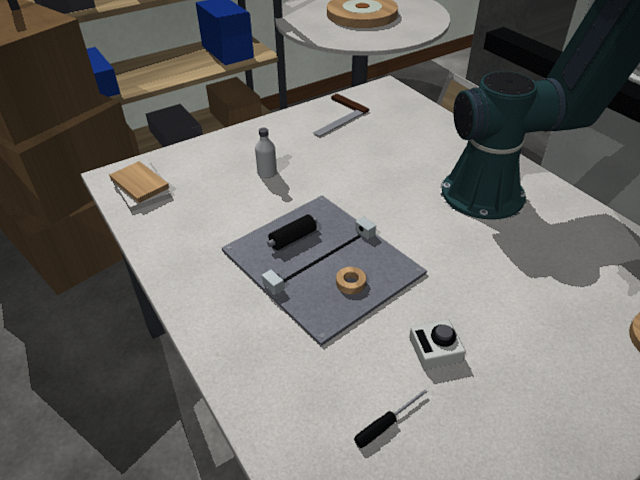

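View pics/b.png

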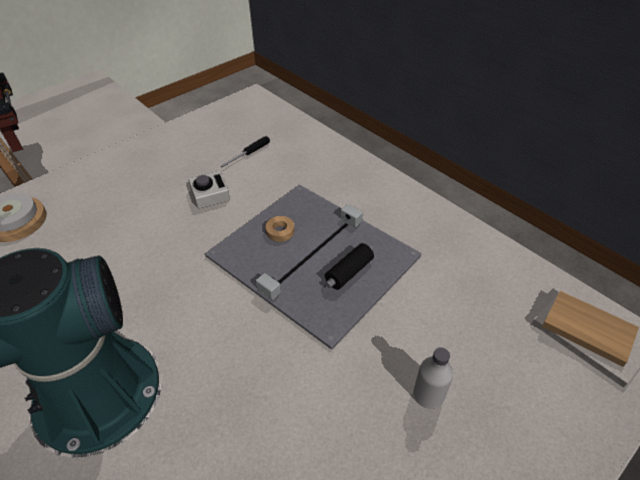

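The scene view shows the plate with corners near (321,196), (427,271), (323,343) and (222,249). The roller is near (293,231) on the robot's right of the line, the coil near (351,281), and the button near (444,333). The side view shows the same layout. Next I triangulate these points.

```bash
cat > h.py <<'E'
import numpy as np,cv2
from plant import manip,status,eyes
from scipy.spatial.transform import Rotation as Ro
def ray(name,uv,obs=None):
    c=eyes.get_calibration(name);f=240/np.tan(np.radians(c["fovy"]/2))
    d=np.array([(uv[0]-c["cx"])/f,(uv[1]-c["cy"])/f,1.])
    if name=="wrist":
        T=np.array(c["tool_from_camera"]);R=Ro.from_quat(obs["ee_rot"]).as_matrix()
        return obs["eef_pos"]+R@T[:3,3],R@T[:3,:3]@d
    R=np.array(c["R"]);return -R.T@c["t"],R.T@d
def onz(name,uv,z,obs=None):
    o,d=ray(name,uv,obs);return o+d*(z-o[2])/d[2]
def tri(a,b):
    (o,d),(p,e)=a,b
    s=np.linalg.lstsq(np.c_[d,-e],p-o,rcond=None)[0]
    A,B=o+s[0]*d,p+s[1]*e
    return (A+B)/2,np.linalg.norm(A-B)
E
python3 - <<'E'
from h import *
np.set_printoptions(precision=1,suppress=True)
P={'c1':((321,196),(333,348)),'c2':((427,271),(206,256)),'c3':((323,343),(300,185)),'c4':((222,249),(420,256)),
'coil':((351,274),(280,223)),'button':((444,331),(204,182)),'bottletop':((263,130),(441,354))}
for k,(a,b) in P.items():print(k,*tri(ray("scene",a),ray("side",b)))
for uv in((268,241),(318,222)):print(onz("scene",uv,36))
for uv in((328,283),(374,250)):print(onz("side",uv,36))
E
```

```text
c1 [ 399.5 -238.9    4.1] 5.105241635226367
c2 [345.9 156.7   2.3] 7.148670283140013
c3 [682.3 200.7   6.5] 9.538079765569513
c4 [ 731.2 -195.2    0.9] 1.4119780644490705
coil [528.8  91.4  39.8] 4.665077603400206
button [470.1 343.6  50.5] 8.014655980277947
bottletop [ 468.6 -434.   146.7] 2.6918938234603638
[ 632.9 -120.7   36. ]
[ 487.1 -113.3   36. ]
[ 492.2 -126.8   36. ]
[ 639.1 -127.3   36. ]
```

```bash
cat >> h.py <<'E'
def quat(yaw):  # tool down, tool y along world yaw
    c,s=np.cos(yaw),np.sin(yaw)
    return Ro.from_matrix(np.array([[-s,c,0],[c,s,0],[0,0,-1.]])).as_quat()
E
python3 - <<'E'
from h import *
np.set_printoptions(precision=3,suppress=True)
y=np.radians(7.5)
for yy in(y,y+np.pi):print(manip.inverse_kinematics([540,-19,280],quat(yy)),manip.inverse_kinematics([563,-190,80],quat(yy)))
manip.goto([540,-19,280],quat(y))
manip.sleep(.3)
o=status.get_obs();w=eyes.capture("wrist")
cv2.imwrite("pics/w.png",w[:,:,::-1]);print(o["time"],o["eef_pos"],o["ee_rot"])
import pickle;pickle.dump((o,w),open("w.pkl","wb"))
E
```

```text
[-0.163  0.224  1.559 -0.     1.359 -0.294] [-0.442  0.508  1.668 -0.     0.966 -0.573]
[-0.163  0.224  1.559 -0.     1.359  2.848] [-0.442  0.508  1.668 -0.     0.966  2.569]
2.9583 [540.019 -18.649 279.969] [ 0.659  0.752  0.    -0.   ]
```

View pics/w.png

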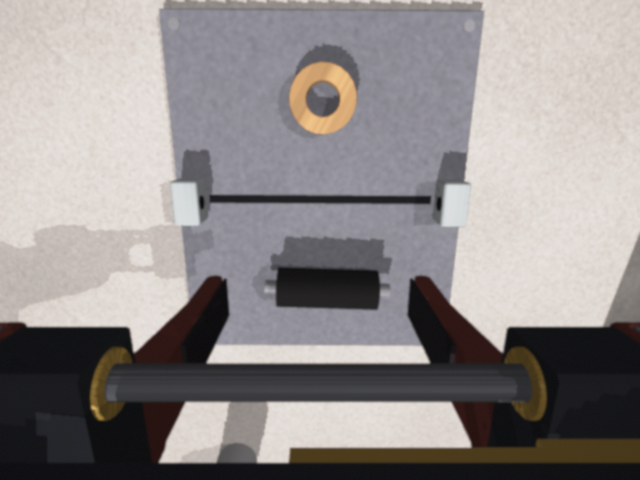

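The wrist view shows the black line at row ≈199 (columns 210–430), the roller sleeve at (277–379, 268–309) with journals ending near (265,287) and (390,290), and the coil at (323,98). I measure these by masks.

```bash
cat >> h.py <<'E'
def meas(w,o,plate=None):
    """line (centre,yaw) from wrist view; roller centre,yaw on z=36"""
    g=cv2.cvtColor(w,cv2.COLOR_RGB2GRAY); m=(g<45).astype(np.uint8); m[330:]=0
    n,L,st,ce=cv2.connectedComponentsWithStats(m); out={}
    for i in range(1,n):
        x,y,ww,hh,A=st[i]
        if A<300 or ww<60 or ww>260 or y+hh>=330: continue
        print("comp",st[i],ce[i].round(1),end=" ")
        pts=np.argwhere(L==i)[:,::-1].astype(float)
        isroll=hh>20
        z=36 if isroll else 12
        cols=np.arange(x+ (4 if isroll else 10),x+ww-(4 if isroll else 10))
        mid=[]
        for c in cols:
            r=pts[pts[:,0]==c,1]
            if len(r): mid.append((c,(r.min()+r.max())/2))
        W=np.array([onz("wrist",p,z,o) for p in mid])[:,:2]
        # centre from end columns
        s=np.polyfit(W[:,0],W[:,1],1)
        cy=np.mean(np.array(mid)[:,1])
        e1,e2=[onz("wrist",(c,np.polyval(np.polyfit(*np.array(mid).T,1),c)),z,o)[:2] for c in (x-.5,x+ww-.5)]
        out["roller" if isroll else "line"]=((e1+e2)/2,np.arctan(s[0]),np.linalg.norm(e1-e2))
        print("roller" if isroll else "line",out["roller" if isroll else "line"])
    return out
def rel(C,yaw,P):
    d=np.asarray(P)[:2]-C;c,s=np.cos(yaw),np.sin(yaw)
    return np.array([c*d[0]+s*d[1],-s*d[0]+c*d[1]])
E
python3 - <<'E'
from h import *
import pickle;o,w=pickle.load(open("w.pkl","rb"))
np.set_printoptions(precision=4,suppress=True)
m=meas(w,o)
C,yaw,_=m["line"];print(np.degrees(yaw),rel(C,yaw,m["roller"][0]),np.degrees(m["roller"][1]-yaw))
E=[onz("wrist",p,12,o) for p in((162,11),(483,10))];print(E,[rel(C,yaw,e) for e in E])
g=onz("wrist",(323,98),34,o);print("coil",rel(C,yaw,g))
E
```

```text
comp [ 210  196  220    7 1140] [319.4 198.9] line (array([540.6715, -19.0462]), np.float64(0.12787425697574414), np.float64(262.0531550305138))
comp [ 277  267  102   41 3788] [327.4 287.4] roller (array([ 563.9849, -120.6084]), np.float64(0.09757058409481253), np.float64(123.37207262208737))
7.326655233081466 [  10.1712 -103.706 ] -1.7362725598224296
[array([352.4109, 154.785 ,  12.    ]), array([682.4658, 199.4332,  12.    ])] [array([-164.5555,  196.42  ]), array([168.4984, 198.6131])]
coil [  2.9793 110.7379]
```

```bash
cat >> h.py <<'E'
C0=np.array([540.67,-19.05]);Y0=0.1279
def pw(x,y,z):
    c,s=np.cos(Y0),np.sin(Y0);return [C0[0]+c*x-s*y,C0[1]+s*x+c*y,z]
def look(name):
    o=status.get_obs();w=eyes.capture("wrist");cv2.imwrite(f"pics/{name}.png",w[:,:,::-1])
    print("t",o["time"],"tcp",rel(C0,Y0,o["eef_pos"]),o["eef_pos"][2],"F",o["force"]);return w,o
E
python3 - <<'E'
from h import *
np.set_printoptions(precision=3,suppress=True)
manip.goto(pw(9,-165,110),quat(Y0))
manip.movel(pw(9,-165,47),feed=80)
manip.movel(pw(9,-145,47),feed=60)
print(status.get_obs()["force"])
manip.movel(pw(10.5,-67,47),feed=25)
manip.sleep(.5)
w,o=look("p1")
m=meas(w,o)
for k in m: print(k,rel(C0,Y0,m[k][0]),np.degrees(m[k][1]-Y0))
E
```

```text
[ 0.246  0.318 -0.189]
t 9.1417 tcp [ 12.531 -70.621] 58.4618945478706 F [-24.571  -5.224 102.555]
```

View pics/p1.png

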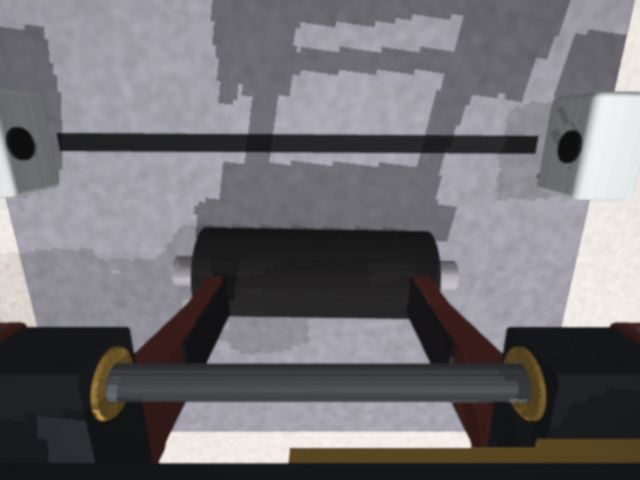

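The fingertips have climbed onto the roller: TCP z is 58 instead of 47, with 102 N vertical force. I lift straight up and measure again.

Run:
```python
from h import *
np.set_printoptions(precision=3,suppress=True)
p=rel(C0,Y0,status.get_obs()["eef_pos"])
manip.movel(pw(p[0],p[1]-2,90),feed=60)
print(status.get_obs()["force"])
manip.movel(pw(10,-120,200),feed=200)
manip.sleep(.3)
w,o=look("p2")
m=meas(w,o)
for k in m: print(k,rel(C0,Y0,m[k][0]),np.degrees(m[k][1]-Y0))
```

```text
[ 0.439  0.247 -0.482]
t 11.1167 tcp [   9.495 -119.377] 198.97943165879568 F [-0.391 -0.064  0.412]
comp [ 248  132  146   56 7608] [320.5 159.1] roller (array([559.168, -82.985]), np.float64(0.11343767167860433), np.float64(127.41500222412243))
roller [ 10.192 -65.772] -0.8286303747484931
```

View pics/p2.png

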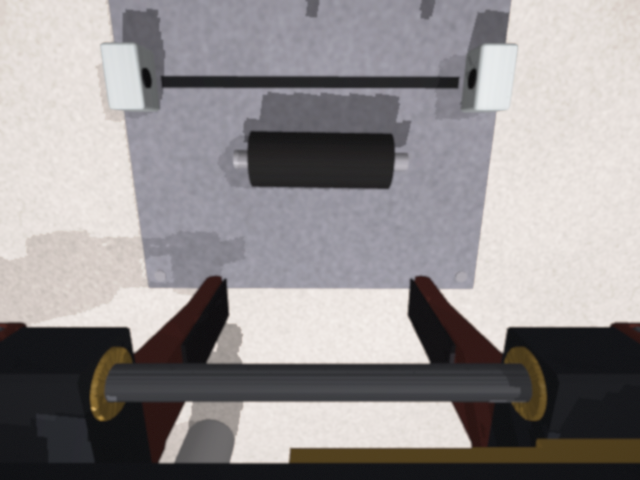

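Run:
```python
from h import *
np.set_printoptions(precision=3,suppress=True)
manip.movel(pw(10.2,-128,60),feed=150)
manip.movel(pw(10.2,-128,35),feed=80)
print(status.get_obs()["force"])
for y in (-95,-85,-74):
    manip.movel(pw(10.2,y,35),feed=30)
    o=status.get_obs();print(rel(C0,Y0,o["eef_pos"]),o["eef_pos"][2],o["force"])
    if abs(o["force"]).max()>25: break
manip.movel(pw(10.2,y-6,35),feed=30)
manip.sleep(.3)
w,o=look("p3")
g=cv2.cvtColor(w,cv2.COLOR_RGB2GRAY);c=g[:,320];print(np.flatnonzero(np.diff((c[:345]<45).astype(int))))
```

```text
[-0.475 -0.398  0.035]
[ 10.219 -95.119] 34.96100551086486 [ 0.159  0.513 -0.05 ]
[  9.972 -84.576] 34.88609134015211 [-0.441  0.3    0.872]
[ 10.183 -73.766] 34.997326938810055 [-0.197  0.009 -0.698]
t 15.6083 tcp [ 10.139 -79.931] 34.984064895553786 F [ 0.324 -0.472  0.755]
[159 178 226 229 231 232]
```

View pics/p3.png

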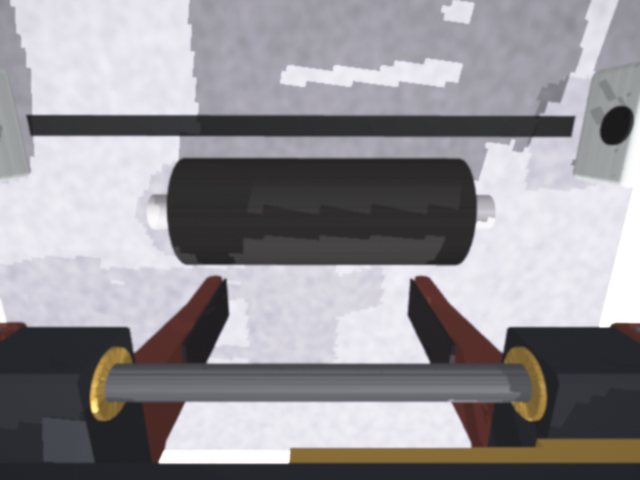

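The roller rolled freely with almost no force. It now covers rows 159–265 and the line covers rows 115–136. I compute its offset, then repeat in smaller, slower pushes.

```bash
cat >> h.py <<'E'
def where(w,o):
    """roller and line y (plate) from several columns, close wrist view"""
    g=cv2.medianBlur(cv2.cvtColor(w,cv2.COLOR_RGB2GRAY),5);m=(g<85).astype(np.uint8);m[340:]=0
    R=[];Ln=[]
    for c in range(245,396,10):
        e=np.flatnonzero(np.diff(np.r_[0,m[:,c],0].astype(int)));
        for a,b in e.reshape(-1,2):
            if 11<b-a<32: Ln.append(rel(C0,Y0,onz("wrist",(c,(a+b-1)/2),12,o)))
            if b-a>60:
                # tangent planes: intersect bisecting ray with z=36
                d=[ray("wrist",(c,r),o)[1] for r in(a-.5,b-.5)];p=ray("wrist",(c,a),o)[0]
                k=sum(v/np.linalg.norm(v) for v in d);R.append(rel(C0,Y0,p+k*(36-p[2])/k[2]))
    R,Ln=np.array(R),np.array(Ln)
    for n,a in(("roller",R),("line",Ln)):
        if len(a)>3: print(n,"y",np.median(a[:,1]),"slope deg",np.degrees(np.polyfit(a[:,0],a[:,1],1)[0]),len(a))
    return (np.median(R[:,1]) if len(R) else None),(np.median(Ln[:,1]) if len(Ln) else None)
E
python3 - <<'E'
from h import *
w=cv2.imread("pics/p3.png")[:,:,::-1].copy();o=status.get_obs();r,l=where(w,o)
# roller x: sleeve ends at row 212
print([rel(C0,Y0,onz("wrist",(u,212),36,o)) for u in(147,167,476,496)])
E
```

```text
roller y -37.32838694992631 slope deg 0.028954726022720003 16
line y -0.12644431765723718 slope deg 0.02203147208586701 16
[array([-67.76191927, -37.57352885]), array([-58.78100709, -37.56913091]), array([ 79.91600278, -37.50121125]), array([ 88.88939776, -37.49681699])]
```

Run:
```python
from h import *
np.set_printoptions(precision=3,suppress=True)
manip.movel(pw(10.3,-72,35),feed=30)
manip.movel(pw(10.5,-38,35),feed=15)
o=status.get_obs();print(rel(C0,Y0,o["eef_pos"]),o["force"])
manip.movel(pw(10.5,-50,35),feed=40)
manip.sleep(.3)
w,o=look("p4");where(w,o)
```

```text
[ 10.518 -38.007] [ 0.374 -0.633  0.912]
t 19.2417 tcp [ 10.449 -49.842] 34.98848270507937 F [ 0.879 -0.815  0.876]
roller y -2.5527182828034807 slope deg -0.0162031780023813 16
```

View pics/p4.png

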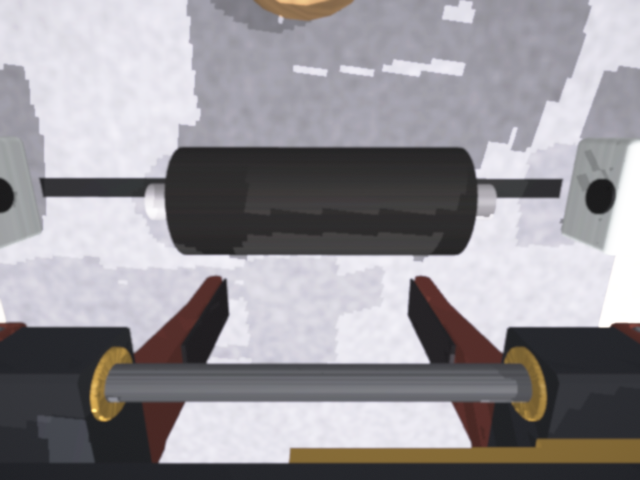

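The roller lies parallel to the line at plate y ≈ -2.5, x ≈ 10. One gentle nudge to centre it, then I look over the console.

Run:
```python
from h import *
np.set_printoptions(precision=3,suppress=True)
manip.movel(pw(10.5,-40,35),feed=30)
manip.movel(pw(10.5,-35.8,35),feed=7)
manip.movel(pw(10.5,-50,35),feed=40)
manip.sleep(.2)
w,o=look("p5");where(w,o)
manip.movel(pw(10.5,-70,220),feed=200)
manip.close()
for y in (0,np.pi/2,-np.pi/2):print(y,manip.inverse_kinematics([470,344,200],quat(y)))
manip.goto([470,300,200],quat(0))
manip.sleep(.3)
w,o=look("b1")
import pickle;pickle.dump((o,w),open("b1.pkl","wb"))
```

```text
t 21.2333 tcp [ 10.436 -49.876] 34.989038210006655 F [0.058 0.525 0.555]
roller y -0.17835508558044505 slope deg 0.03279401756617368 16
0 [ 0.513  0.355  1.577 -0.     1.21   0.513]
1.5707963267948966 [ 0.513  0.355  1.577 -0.     1.21  -1.058]
-1.5707963267948966 [ 0.513  0.355  1.577 -0.     1.21   2.084]
t 25.4833 tcp [-29.041 324.798] 200.006388207253 F [-0.569 -0.437  0.556]
```

View pics/b1.png

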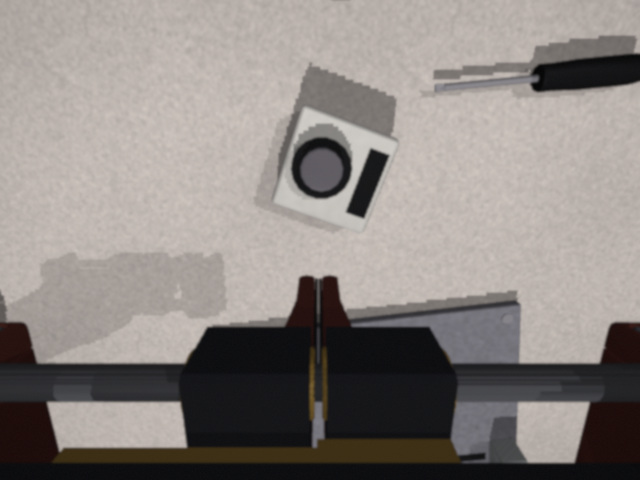

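The grey button face sits at (322,170) and the screwdriver tip at (435,88), clear of the fingers. I locate the button face at z = 58 and press.

Run:
```python
from h import *
import pickle
np.set_printoptions(precision=2,suppress=True)
o,w=pickle.load(open("b1.pkl","rb"))
g=cv2.medianBlur(cv2.cvtColor(w,cv2.COLOR_RGB2GRAY),3)
m=((g>60)&(g<150)).astype(np.uint8)[130:215,280:365]
n,L,st,ce=cv2.connectedComponentsWithStats(m);i=L[40,42];print(st[i],ce[i]+[280,130])
uv=ce[i]+[280,130] if 1000<st[i][4]<2200 else np.array([322,170.])
B=onz("wrist",uv,58,o);e=[onz("wrist",(uv[0]+s*st[i][2]/2,uv[1]),58,o) for s in(-1,1)]
print(B,"diam",np.linalg.norm(e[0]-e[1]))
assert np.hypot(*(B[:2]-[470,344]))<15
manip.movel([B[0],B[1],85],feed=150)
manip.movel([B[0],B[1],60],feed=60)
manip.movel([B[0],B[1],51.2],feed=15)
manip.sleep(.3)
o=status.get_obs();print(o["eef_pos"],o["force"],o["time"])
```

```text
[  21   19   42   43 1432] [321.27 169.68]
[472.03 345.86  58.  ] diam 34.544018201142826
[472.18 345.82  55.6 ] [-9.41 -7.63 43.31] 28.1083
```

It stopped 2.4 mm down with 43 N, which is more than the 5 N spring explains. I look from the fixed cameras before going further.

Run:
```python
from h import *
a=eyes.capture("scene");b=eyes.capture("side")
A=cv2.resize(a[210:410,320:520],(400,400),interpolation=3);B=cv2.resize(b[100:300,120:320],(400,400),interpolation=3)
cv2.imwrite("pics/c.png",np.hstack([A,B])[:,:,::-1])
print(status.get_obs())
```

```text
{'time': 28.2083, 'q': array([ 5.14429684e-01,  5.31047100e-01,  1.70711319e+00, -5.59927522e-04,
        9.01875031e-01,  5.14346631e-01]), 'joint_velocities': array([ 1.23828600e-03, -7.15890912e-05, -2.52827196e-03,  3.35403959e-05,
        8.84141213e-04,  2.45604915e-03]), 'joint_efforts': array([ 3.34419133e-01, -3.20704865e+01, -1.64339232e+01,  6.50752578e-01,
       -4.56339598e+00, -4.64954952e-03]), 'eef_pos': array([472.16556836, 345.81353716,  55.60328721]), 'ee_rot': array([7.06954525e-01, 7.07258541e-01, 6.91415218e-04, 4.20196038e-04]), 'force': array([-9.49001389, -7.47831347, 43.17741973]), 'ft_torque': array([-1.46755943,  1.75152329,  0.03557325]), 'grasp_force': 21.50665696710348, 'gripper_width': 0.003147700089261555}
```

View pics/c.png

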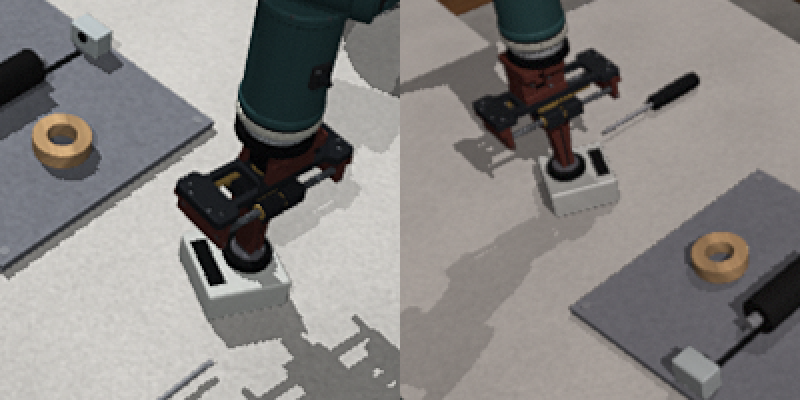

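The fingers sit squarely on the button and nothing else touches. I read the force against height while releasing, to tell bottomed-out from blocked.

Run:
```python
from h import *
np.set_printoptions(precision=2,suppress=True)
p=status.get_obs()["eef_pos"]
for z in (53,55,56,57,58,59,60,61,62,64,67):
    manip.movel([472,345.9,z],feed=30);manip.sleep(.1);o=status.get_obs();print(z,o["eef_pos"][2],o["force"],o["time"])
```

```text
53 55.87677732504992 [-5.7  -5.59 29.82] 28.5583
55 56.18064061963249 [-2.35 -3.34 14.43] 28.9083
56 56.33156017198303 [-0.   -1.82  7.46] 29.2583
57 56.94099162568603 [ 0.57 -1.58  4.31] 29.6083
58 57.95916595295035 [ 1.15 -3.47  3.25] 29.9583
59 58.97029598656959 [-0.21 -1.99  2.38] 30.3083
60 59.98548384049876 [ 0.93 -2.22  2.84] 30.6583
61 60.98877529342217 [ 0.05 -1.19  1.88] 31.0083
62 61.99899115173112 [-0.05 -0.43  1.37] 31.3583
64 63.887259008278335 [-0.45  0.45 -0.45] 31.7083
67 67.08689842819314 [ 0.05  0.49 -0.51] 32.0583
```

The readings settle it. The spring force runs over 6 mm of travel (z ≈ 62.4 to 56.4), then a hard stop, so the button was fully pressed and is now released. Last, I check the roller and hand in.

Run:
```python
from h import *
np.set_printoptions(precision=3,suppress=True)
manip.movel([472,345.9,220],feed=200)
manip.goto(pw(0,-80,240),quat(Y0));manip.sleep(.3)
w,o=look("fin")
g=cv2.medianBlur(cv2.cvtColor(w,cv2.COLOR_RGB2GRAY),3);m=(g<60).astype(np.uint8);m[270:]=0
n,L,st,ce=cv2.connectedComponentsWithStats(m)
for i in range(1,n):
    if st[i][4]>2000:
        S=L==i; S=cv2.morphologyEx(S.astype(np.uint8),cv2.MORPH_OPEN,np.ones((25,25)))
        (c,sz,a)=cv2.minAreaRect(cv2.findNonZero(S));print(st[i],c,sz,a,"plate",rel(C0,Y0,onz("wrist",c,36,o)))
cv2.imwrite("pics/fin.png",w[:,:,::-1])
```

```text
t 34.9333 tcp [  0.201 -79.391] 240.03655903468402 F [ 1.462 -1.026 -0.067]
[ 264  103  133   51 6536] (330.49993896484375, 128.0) (128.99996948242188, 49.99999237060547) -0.0 plate [10.905  0.501]
```

View pics/fin.png

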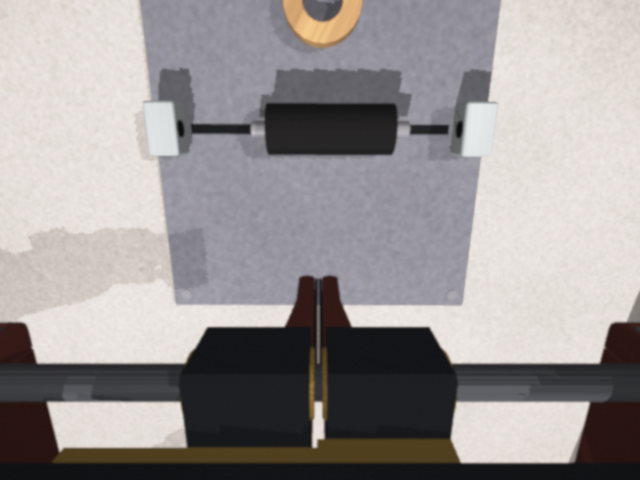

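The roller lies on the line (sleeve centre at (330,128)) at plate (11, 0.5) mm and parallel to it. The coil is in place and the arm is clear.

```bash
python3 -c "
from plant import close_job
print(close_job())"
```

```text
the job is handed in; nothing more can be done
None
```

The job is handed in, with no verdict returned: by my measurements the roller lies on the line (about 0.5 mm off sideways, 11 mm off the middle lengthways, parallel), and the button was pressed right down and released. On the first push the fingertips rode up onto the roller and pressed down at about 103 N (limit 120 N), so I backed off and pushed lower.

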